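# Draw the safety bolt of the lock box

### The job

Unlock the steel lock box on the worktop: with one fingertip press the long ribbed spring catch plate fully down and keep it down while the other fingertip pushes the upright tab, and so the bolt, all the way back from the lid. Then come away, so that the catch springs up again behind the bolt and the lid stands ajar. Only push with the fingertips, grasp nothing, and leave the loose things around the box where they are.

Things in the scene. Friction and masses are not known exactly. Their poses are not given: they have to be found in the camera images.
- lockbox: Fixed steel base plate, 150 x 360 x 6 mm, carrying a low grey box with a hinged lid, the bolt and the spring catch. Origin on its underside, between catch plate and bolt; z up. +y points along the bolt toward the box (the bolt is drawn toward -y), +x from catch plate to bolt. The plate reaches from y -125 to +235 mm; box: x -70..70, y 95..229 mm, 43 mm high when shut.
- catch_top (a point): Centre of the top of the catch plate: a level, finely cross-ribbed steel plate, 26 mm wide (x of the lockbox), 100 mm long (y), 58 mm above the worktop when up, 48 mm when fully down. It lies parallel to the bolt at x -30, y +5 mm of the lockbox, 60 mm from the bolt's line, so one fingertip can press it and slide along it for the whole stroke.
- catch (a joint): How far the catch plate is pressed down, m: 0 up, 0.010 fully down against its stop. Its spring pushes back with about 3 N at the top and 7 N at the bottom, and it rises by itself when let go. The bolt is locked until it is about 0.005 down.
- tab_face (a point): Middle of the push face (toward the box, facing +y of the lockbox) of the upright flat tab on the bolt, 62 mm above the worktop. The tab is 30 mm wide (x), 10 mm thick (y), its top 75 mm high. From this face to the guide block is 47 mm, room for a fingertip; there only the bolt (top 38 mm high) and the tab's foot (40 mm high, 4 mm long) lie below.
- bolt (a joint): How far the bolt is drawn, m: 0 in the lid's keeper, 0.032 fully back at its stop; needs about 2 N. Round bar 14 mm thick at x +30 mm of the lockbox, top 38 mm high, in guide blocks (42 mm high, 16 mm long) at y -72 and +60 mm; its nose passes through the lid's keeper loop (46 mm high) at y 85 mm. The catch locks it at both ends of its stroke.
- lid (a joint): Angle of the lid, rad: about 0.01 while bolted, 0.30 ajar. Hinged on the far edge of the box (y = 229 mm of the lockbox); a spring lifts it by itself once the bolt is out of its keeper.
- tape_roll: Bystander: loose roll of beige tape, 100 mm across, 25 mm high, lying flat beyond the bolt. Origin at the centre of its underside.
- steel_offcut: Bystander: loose steel bar offcut, 85 x 20 x 12 mm, near the rear end of the bolt. Origin at the centre of its underside.
- packing_block: Bystander: loose black rubber packing block, 22 x 30 mm, 20 mm high, beside the base plate on the catch's side. Origin at the centre of its underside.

How it is judged:
By the outcome, as a careful person would: the job done as asked, in the order asked, and still so for the second after the job is handed in, with the robot touching nothing.
It also fails if it takes over 45 s, if anything falls off the work surface, if the arm or the gripper's body presses on something with over 40 N, if the wrist force passes 120 N, or if a joint passes its speed limit or range.

### The arm

A 6-joint arm with a two-finger parallel gripper is mounted at the origin on a cart in front of the work surface, level with it; the furniture and walls round the work are solid. World frame = base frame: x ahead of the robot, y to its left, z up, the work surface at z = 0. Lengths are in m, angles in rad, forces in N, time in s.
With the tool pointing down it reaches from about 0.225 to 0.875 m from the base axis. Payload 3.4 kg.
Tool frame: the origin (TCP) lies at the very end of the fingers, on their centre line; the grasp point (between the pads) lies 19 mm behind it (grasp_offset is the distance from the TCP to the grasp point, in m); y points along the fingers, z is the direction in which the jaws open and shut, and the axes are right-handed (so a half turn about y gives the same grasp; the last joint's range is limited). The gripper opens to 85 mm and grips with 20 to 120 N. Pads are 22 mm wide; open, the fingers measure 114 mm over their backs; the gripper's body (76 mm by 85 mm) begins 54 mm behind the grasp point. The pads swing forward as they close: fully open they stand 13 mm farther back than shut.
Start: joints at [1.065, 0.276, 1.505, -0, 1.361, -0.121], TCP at [0.216, 0.533, 0.209] pointing down, gripper open.
Joint ranges: [-2.89, 2.89], [-0.75, 2.08], [0.22, 2.7], [-1.18, 4.32], [0.11, 2.71], [-2.7, 2.7]. Speed limits (rad/s): [2.57, 2.57, 3.14, 3.14, 3.14, 3.14].

### API

Orientations are given as a unit quaternion [w, x, y, z].
In Python, from rig import get_state, get_image, sign_off, grasp_offset gives the robot as it stands.
- The arm moves only by the shell command python3 -m jog 'ROWS' [FORCE]. ROWS is JSON, one flat list of numbers, 7 for each row, row after row: the closure in counts, from 0 (fully open) to 255 (shut), then the shift along the tool's x, y, z in cm, then the turn, a rotation vector about the tool's x, y, z in units of 8 degrees (1.0 is 8 degrees). In form: [jaw, tx, ty, tz, rx, ry, rz, jaw, tx, ty, tz, rx, ry, rz, ...]. A call has 1 to 12 rows; each row is the pose to reach, as a shift and turn from the pose commanded when the call began, along the tool's axes at that moment; what a row does not reach only later rows make up. A row lasts 1/8 s, in which the tool goes at most 62.5 mm and 10.7 degrees, less where a joint would pass 70% of its speed; a pose out of reach is approached as far as the arm can. A call with a gripper value outside its range is refused whole. The fingers move at their own pace and stop on an object; FORCE is the grip in N (left out, the last holds). Time passes only in rows, so rows that repeat a pose let the fingers close. It gives the time, the measured TCP pose, the force and the opening at its end, in the units of the state.
- get_state(): the state, without advancing time (a new reading comes with each control period).
- get_image(name): name is "side" or "top"; returns a dict with "color" (420x560x3 uint8, blue, green, red), "mtx" (3x3 intrinsics, pixels), "k1" (the pictures are not rectified: a ray, as slopes to the right and down, at radius r is drawn at 1 + k1 r^2 times it, then the intrinsics apply), "R" (3x3) and "t" (3): a world point X has camera coordinates R X + t. Camera axes: x right, y down, z forward; pixel columns grow to the right and rows downward; lengths in m; the calibration is good to about 2 mm. A picture is of the moment at which its call begins. There is no depth.
- sign_off(): hands the job in, once; it reports no verdict.
The state is a dict: "clock": time; "qpos": joint angles; "qd": joint speeds; "effort": joint torques, N m; "position": TCP position; "ee_rot": TCP orientation; "contact_force": force on the tool from outside, world axes, zero at the start; "moment": the same for the moment, N m; "width": finger opening in m.
Only numpy, scipy, OpenCV 4.12 (cv2) and the standard library are available. Lean on these libraries where they do the work, as an engineer would, in place of code of your own. Each camera call takes 0.05 s, during which the arm holds its last target.

## Working session

There is one attempt and no reset: what is moved stays moved. The work goes in short steps, Python scripts to look and compute and a shell command to move; the robot and the scene stay as the last step left them, time stands still between calls to the robot, and variables do not carry over. Pictures are saved under pics/ and viewed, and the job is handed in when it is done.

```bash
mkdir -p pics; ls; python3 - <<'E'
from rig import *
import cv2
s=get_state()
for k,v in s.items(): print(k,v)
print(grasp_offset)
for n in ("side","top"):
    im=get_image(n); cv2.imwrite(f"pics/{n}0.png",im["color"]); print(n,im["mtx"],im["k1"],im["R"],im["t"])
E
```

```text
pics
clock 0.0
qpos [ 1.06499125e+00  2.76580559e-01  1.50611881e+00 -2.32435890e-05
  1.36070108e+00 -1.20991641e-01]
qd [ 0.00034387  0.00128631  0.00044638 -0.0011565   0.00012648 -0.00109801]
effort [-6.65009775e-04 -4.16761422e+01 -2.45811421e+01 -5.23907038e-04
  1.09720029e-02 -1.65887775e-05]
position [0.21558009 0.53244797 0.20775369]
ee_rot [-0.69344799  0.69466898 -0.13540186  0.13502305]
contact_force [-0.41826231 -0.05645082  0.84254084]
moment [ 0.0110583  -0.00032677  0.05214714]
width 0.0858697909224021
0.0187
side [[404.46219425   0.         277.86615402]
 [  0.         404.46219425 207.94032858]
 [  0.           0.           1.        ]] -0.07160187117035252 [[ 0.92991172 -0.36757166  0.01246066]
 [-0.20867173 -0.55520734 -0.80510926]
 [ 0.30285359  0.74608035 -0.59299563]] [-0.54809161  0.18313506  0.73389067]
top [[468.27383945   0.         273.20894068]
 [  0.         468.27383945 207.68106236]
 [  0.           0.           1.        ]] -0.03786721238986264 [[-9.72358358e-04 -9.99740447e-01  2.27616437e-02]
 [-9.91291578e-01 -2.03365273e-03 -1.31669557e-01]
 [ 1.31681671e-01 -2.26914557e-02 -9.91032308e-01]] [-0.01496476  0.57504519  0.95648265]
```

View pics/top0.png

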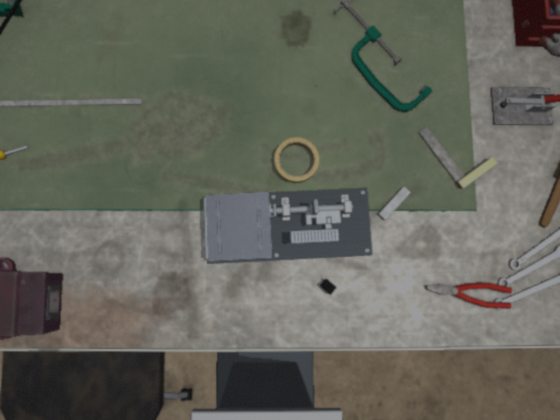

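View pics/side0.png

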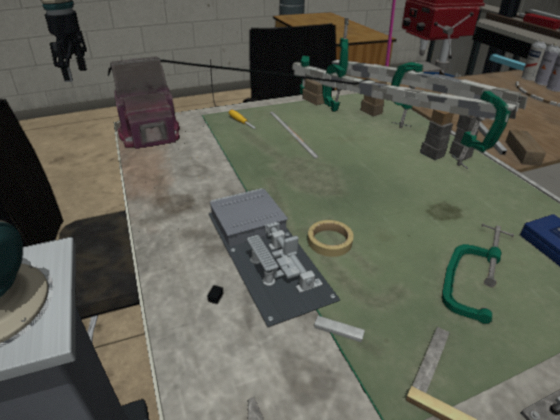

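Top view: the plate spans roughly (205,195)–(371,260), with the box on the left (+y world), the catch plate at (315,237) and the tab near (328,210). I'll zoom in for details.

```bash
python3 - <<'E'
import cv2
a=cv2.imread("pics/top0.png")[175:280,190:385]; cv2.imwrite("pics/top0z.png",cv2.resize(a,None,fx=4,fy=4,interpolation=cv2.INTER_CUBIC))
a=cv2.imread("pics/side0.png")[180:330,200:370]; cv2.imwrite("pics/side0z.png",cv2.resize(a,None,fx=4,fy=4,interpolation=cv2.INTER_CUBIC))
E
```

```text
(no output)
```

View pics/top0z.png

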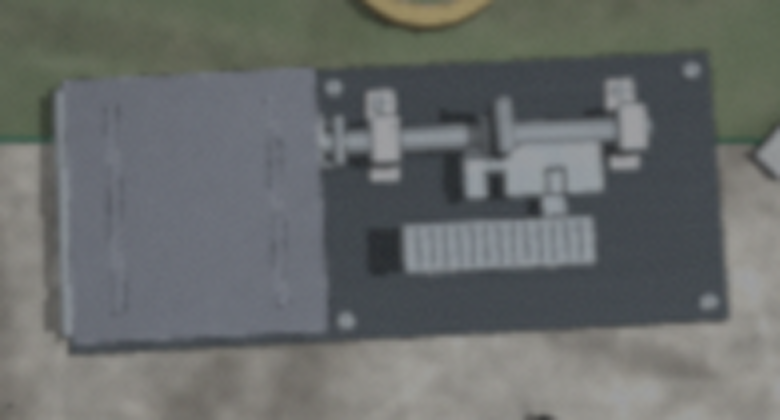

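View pics/side0z.png

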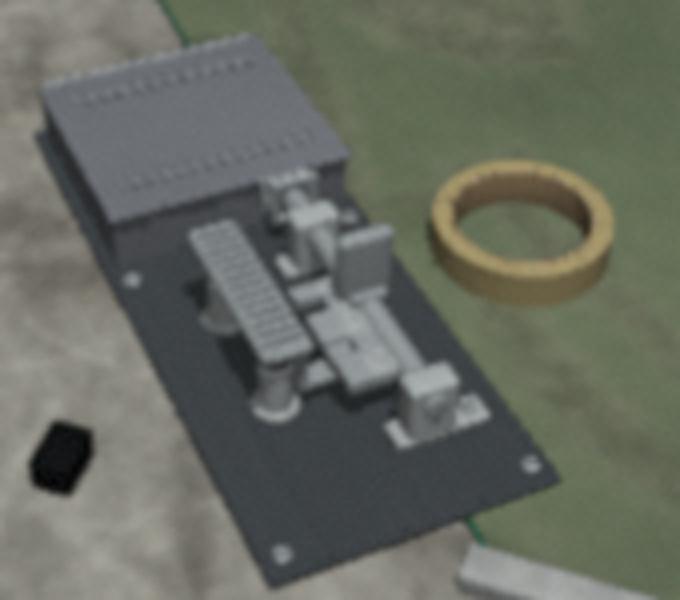

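```bash
cat > h.py <<'E'
import numpy as np, cv2
from rig import *
def proj(im,P):
    P=np.atleast_2d(P)
    uv,_=cv2.projectPoints(P.astype(float),cv2.Rodrigues(im["R"])[0],im["t"],im["mtx"],np.array([im["k1"],0,0,0]))
    return uv.reshape(-1,2)
def cast(im,px,z):
    px=np.array(px,float).reshape(-1,1,2)
    n=cv2.undistortPoints(px,im["mtx"],np.array([im["k1"],0,0,0.])).reshape(-1,2)
    d=np.c_[n,np.ones(len(n))]@im["R"]; c=-im["R"].T@im["t"]
    return c+d*((z-c[2])/d[:,2])[:,None]
E
cat > fit.py <<'E'
from h import *
from scipy.optimize import least_squares
T=get_image("top");S=get_image("side")
zt=lambda u,v:((u+.5)/4-.5+190,(v+.5)/4-.5+175)
zs=lambda u,v:((u+.5)/4-.5+200,(v+.5)/4-.5+180)
M=[(T,zt(708,53),(75,-125,6)),(T,zt(727,318),(-75,-125,6)),
(T,zt(403,226),(-17,55,58)),(T,zt(593,216),(-17,-45,58)),(T,zt(597,262),(-43,-45,58)),(T,zt(406,273),(-43,55,58)),
(S,zs(560,480),(75,-125,6)),(S,zs(270,587),(-75,-125,6)),
(S,zs(190,233),(-43,55,58)),(S,zs(233,221),(-17,55,58)),(S,zs(312,347),(-17,-45,58)),(S,zs(265,359),(-43,-45,58))]
def W(p,X):
    c,s=np.cos(p[2]),np.sin(p[2]); X=np.array(X)/1000
    return np.array([p[0]+c*X[0]-s*X[1],p[1]+s*X[0]+c*X[1],X[2]])
def mk(M): return lambda p: np.concatenate([proj(i,W(p,X))[0]-np.array(u) for i,u,X in M])
for nm,m in (("both",M),("top",M[:6]),("side",M[6:])):
    r=least_squares(mk(m),[.5,0,0]); print(nm,r.x,np.round(r.fun,1))
    p=r.x
    if nm=="both":
        np.save("pose.npy",p)
        for k,X in dict(catch=(-30,5,58),tab=(30,5,62),tabtop0=(15,5,75),tt1=(45,5,75)).items(): print(k,W(p,X),proj(T,W(p,X)),proj(S,W(p,X)))
E
python3 fit.py
```

```text
both [ 0.54511819 -0.10269919  0.05110504] [ 0.4 -1.   0.9  0.5 -0.5 -0.9 -0.  -0.8 -0.2  0.2 -0.6 -0.1  0.6  0.1
 -0.6  0.2 -1.4 -0.1 -0.2 -0.5  0.5 -0.1 -0.6  0.9]
catch [ 0.51490194 -0.09923821  0.058     ] [[314.29819629 235.30611187]] [[261.27769962 251.42568018]]
tab [ 0.5748236  -0.09617324  0.062     ] [[312.68297274 206.3623671 ]] [[289.2767637  241.64870983]]
tabtop0 [ 0.55984319 -0.09693948  0.075     ] [[313.81955689 212.76238997]] [[282.53272489 238.64854816]]
tt1 [ 0.58980402 -0.095407    0.075     ] [[312.89480709 198.28711572]] [[296.32178859 234.65010859]]
top [ 0.54433143 -0.10265537  0.05360246] [ 0.3 -0.8  1.   0.7 -0.5 -0.4 -0.  -0.5 -0.1  0.5 -0.5  0.4]
side [ 0.5458839  -0.10255916  0.04791088] [ 0.8  0.1 -0.5  0.  -1.  -0.3  0.2 -0.6  0.8 -0.3 -0.4  0.7]
```

```bash
cat > to.py <<'E'
from h import *
import sys
from scipy.spatial.transform import Rotation as Rn
p=np.load("pose.npy")
def W(X):
    c,s=np.cos(p[2]),np.sin(p[2]); X=np.array(X)/1000
    return np.array([p[0]+c*X[0]-s*X[1],p[1]+s*X[0]+c*X[1],X[2]])
def L(P):
    c,s=np.cos(p[2]),np.sin(p[2]); d=np.array(P)-[p[0],p[1],0]
    return np.array([c*d[0]+s*d[1],-s*d[0]+c*d[1],d[2]])*1000
s=get_state(); q=s["ee_rot"]; R=Rn.from_quat([q[1],q[2],q[3],q[0]]).as_matrix()
if __name__=="__main__":
    print("clock",s["clock"],"pos_lock_mm",np.round(L(s["position"]),1),"F",np.round(s["contact_force"],1),"w",s["width"])
    print("R",np.round(R,3).tolist())
    tgt=W([float(a) for a in sys.argv[1:4]])
    print("tool shift cm",np.round(R.T@(tgt-s["position"])*100,2))
    c,sn=np.cos(p[2]),np.sin(p[2]); lx=np.array([c,sn,0]);ly=np.array([-sn,c,0])
    for sg in (1,-1):
        Rt=np.c_[sg*-ly if 0 else np.cross([0,0,-1.],sg*lx),[0,0,-1.],sg*lx]
        print(sg,"turn units",np.round(np.degrees(Rn.from_matrix(R.T@Rt).as_rotvec())/8,2))
    print("lock dirs in tool: x",np.round(R.T@lx,3),"y",np.round(R.T@ly,3))
E
python3 to.py 0 22 150; python3 - <<'E'
from h import *
T=get_image("top"); print(cast(T,[(60,275),(60,340),(5,270)],0.15))
E
```

```text
clock 0.2 pos_lock_mm [-296.6  651.4  208.1] F [ 0.1 -0.9 -0.4] w 0.08535666425388076
R [[0.927, -0.001, 0.375], [-0.375, -0.001, 0.927], [-0.0, -1.0, -0.001]]
tool shift cm [ 53.45   5.85 -44.53]
1 turn units [0.01 8.13 0.  ]
-1 turn units [ 0.000e+00 -1.437e+01 -1.000e-02]
lock dirs in tool: x [ 0.907 -0.001  0.422] y [-0.422 -0.001  0.907]
[[0.43410157 0.38147881 0.15      ]
 [0.31696685 0.37547999 0.15      ]
 [0.44280943 0.48461493 0.15      ]]
```

```bash
python3 -m jog '[117,0,-6,0,0,0,0, 117,0,-12,0,0,0,0, 117,3,-14,-2.5,0,0.5,0, 117,7.5,-14,-6.2,0,1.1,0, 117,12,-14,-10,0,1.8,0, 117,16.5,-14,-13.7,0,2.5,0, 117,21,-14,-17.5,0,3.2,0, 117,25.5,-14,-21.2,0,3.9,0, 117,30,-14,-25,0,4.6,0, 117,34.5,-14,-28.7,0,5.3,0, 117,39,-14,-32.5,0,6,0, 117,43.5,-14,-36.2,0,6.7,0]'
python3 to.py 0 22 150
```

```text
clock: 1.75
position: [0.4837, 0.0323, 0.3487]
ee_rot: [0.558, -0.558, 0.435, -0.435]
contact_force: [1.4, -0.1, 0.0]
width: 0.0464
clock 1.75 pos_lock_mm [-54.4 138.  348.7] F [ 1.4 -0.1  0. ] w 0.04635492606663311
R [[0.244, 0.001, 0.97], [-0.97, 0.0, 0.244], [-0.0, -1.0, 0.001]]
tool shift cm [12.44 19.87  3.07]
1 turn units [-0.   1.4 -0. ]
-1 turn units [-0.00e+00 -2.11e+01  1.00e-02]
lock dirs in tool: x [0.195 0.001 0.981] y [-0.981  0.     0.195]
```

```bash
python3 -m jog '[117,5,2,1.2,0,0.5,0, 117,10,5,2.4,0,1,0, 117,12.4,9,3.05,0,1.4,0, 117,12.4,14,3.05,0,1.4,0, 117,12.4,19,3.05,0,1.4,0, 117,12.4,19.9,3.05,0,1.4,0, 117,12.4,19.9,3.05,0,1.4,0]'
python3 to.py 0 22 75
python3 - <<'E'
from h import *
from to import W
for n in ("side","top"):
    im=get_image(n); a=im["color"]
    a=a[130:330,180:400]
    cv2.imwrite(f"pics/{n}1.png",cv2.resize(a,None,fx=3,fy=3,interpolation=cv2.INTER_CUBIC))
E
```

```text
clock: 2.62
position: [0.544, -0.0785, 0.1503]
ee_rot: [0.514, -0.513, 0.486, -0.486]
contact_force: [0.4, 0.2, 1.2]
width: 0.0464
clock 2.625 pos_lock_mm [1.000e-01 2.420e+01 1.503e+02] F [0.4 0.2 1.2] w 0.046439275782305944
R [[0.055, 0.001, 0.998], [-0.998, -0.0, 0.055], [0.0, -1.0, 0.001]]
tool shift cm [ 0.22  7.53 -0.02]
1 turn units [-0.    0.03  0.  ]
-1 turn units [ 0.000e+00 -2.247e+01  1.000e-02]
lock dirs in tool: x [0.004 0.001 1.   ] y [-1.    -0.     0.004]
```

View pics/side1.png

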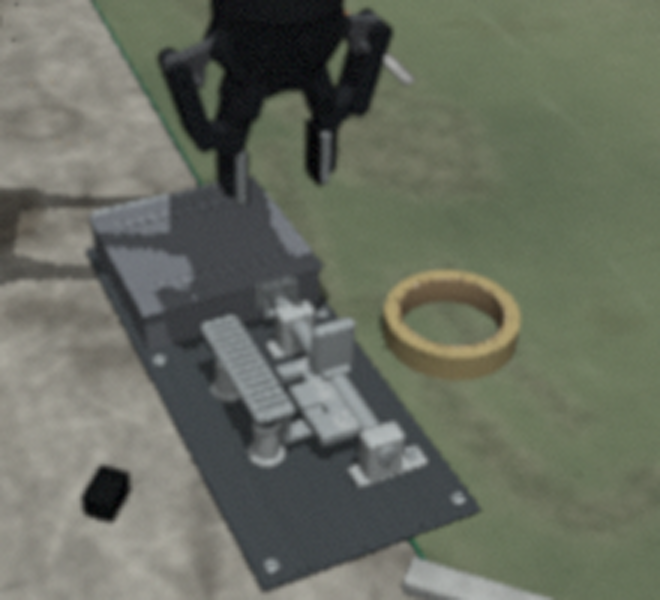

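View pics/top1.png

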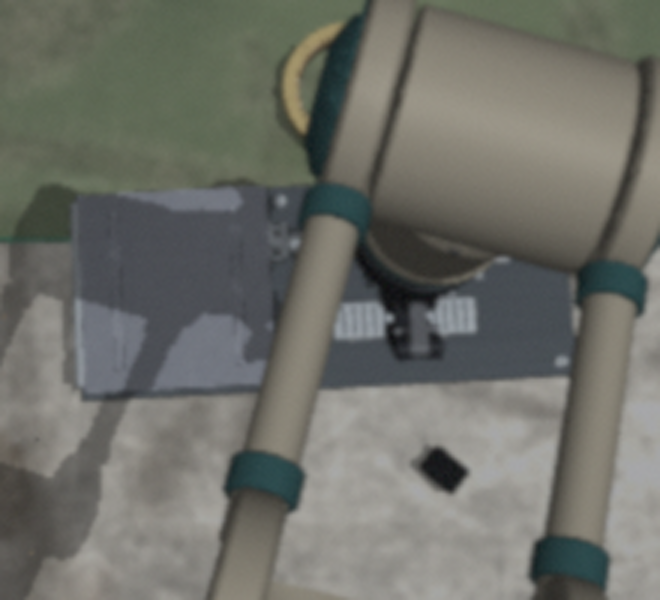

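```bash
python3 - <<'E'
from h import *
from to import W
im=get_image("side")
for x in(-37.5,-30,-23,23,30,37.5):
  for z in (150,160): print(x,z,[np.round((proj(im,W((x,y,z)))[0]-[180,130])*3+1) for y in (13,24,35)])
E
```

```text
-37.5 150 [array([226., 247.]), array([220., 237.]), array([213., 227.])]
-37.5 160 [array([226., 234.]), array([219., 224.]), array([213., 214.])]
-30 150 [array([238., 244.]), array([231., 234.]), array([224., 225.])]
-30 160 [array([238., 231.]), array([231., 221.]), array([224., 211.])]
-23 150 [array([249., 241.]), array([242., 232.]), array([235., 222.])]
-23 160 [array([248., 228.]), array([241., 218.]), array([235., 209.])]
23 150 [array([317., 224.]), array([310., 214.]), array([302., 205.])]
23 160 [array([318., 211.]), array([310., 201.]), array([303., 192.])]
30 150 [array([327., 221.]), array([320., 212.]), array([312., 202.])]
30 160 [array([328., 208.]), array([320., 199.]), array([313., 189.])]
37.5 150 [array([338., 218.]), array([331., 209.]), array([323., 200.])]
37.5 160 [array([339., 205.]), array([331., 196.]), array([323., 187.])]
```

```bash
python3 - <<'E'
from h import *
im=get_image("side"); a=im["color"][130:215,220:330]
a=cv2.resize(a,None,fx=7,fy=7,interpolation=cv2.INTER_CUBIC); a=np.clip(a.astype(float)*2,0,255).astype(np.uint8)
cv2.imwrite("pics/s2.png",a)
E
```

```text
(no output)
```

View pics/s2.png

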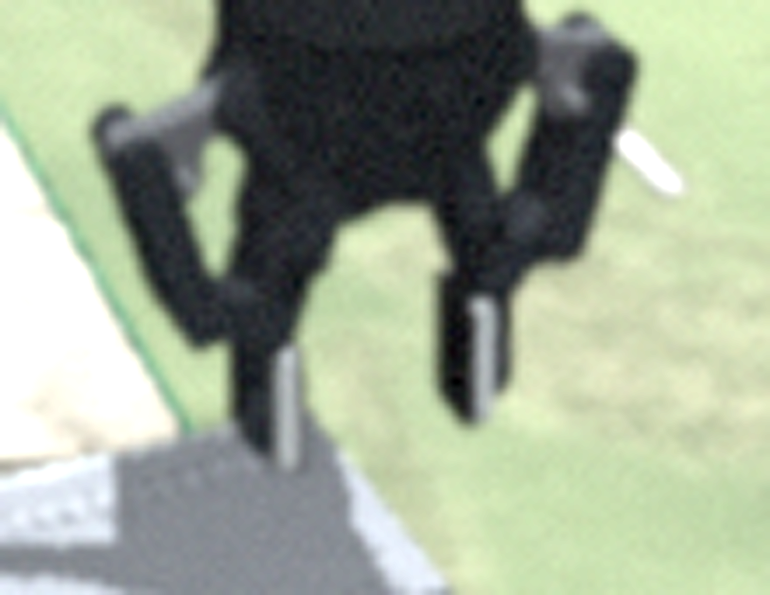

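```bash
python3 - <<'E'
from h import *
im=get_image("side")
p=np.array([0.2156,0.5324,0.2078]); zd=np.array([.375,.927,0])
xd=np.array([.927,-.375,0])
for z in (0,.013,.03):
  print(z,[np.round(proj(im,p+s*.05*zd+e*.011*xd+[0,0,z])[0],1) for s in (-1,1) for e in(-1,1)])
a=cv2.imread("pics/side0.png")[0:110,20:130]
a=cv2.resize(a,None,fx=5,fy=5,interpolation=cv2.INTER_CUBIC); a=np.clip(a.astype(float)*2,0,255).astype(np.uint8)
cv2.imwrite("pics/s0z.png",a)
E
```

```text
0 [array([67.4, 95.4]), array([75.4, 95.3]), array([82.6, 82.3]), array([90.1, 82.3])]
0.013 [array([66. , 90.6]), array([74.1, 90.5]), array([81.4, 77.8]), array([89. , 77.8])]
0.03 [array([64.2, 84.3]), array([72.4, 84.2]), array([79.9, 71.9]), array([87.5, 71.8])]
```

View pics/s0z.png

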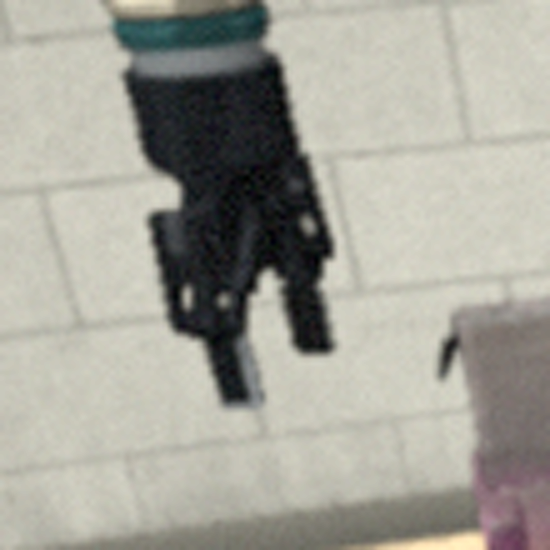

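```bash
python3 - <<'E'
from h import *
from to import W,L
T=get_image("top");S=get_image("side")
for z in (150,180):
  print(z,[np.round((proj(T,W((x,y,z)))[0]-[180,130])*3+1) for x in (-37,-23) for y in (13,24,35)])
a=T["color"][200:270,270:350]
a=cv2.resize(a,None,fx=8,fy=8,interpolation=cv2.INTER_CUBIC); a=np.clip(a.astype(float)*2,0,255).astype(np.uint8)
cv2.imwrite("pics/t2.png",a)
for z in (150,180,190,200):
  print(z,[np.round((proj(T,W((x,y,z)))[0]-[270,200])*8+3) for x in (-37,-23) for y in (13,24,35)])
E
```

```text
150 [array([408., 318.]), array([390., 319.]), array([373., 320.]), array([407., 296.]), array([389., 297.]), array([372., 297.])]
180 [array([414., 314.]), array([395., 315.]), array([377., 316.]), array([412., 291.]), array([394., 292.]), array([376., 293.])]
150 [array([368., 288.]), array([322., 291.]), array([275., 293.]), array([365., 229.]), array([318., 231.]), array([271., 233.])]
180 [array([383., 279.]), array([335., 281.]), array([286., 284.]), array([379., 217.]), array([331., 219.]), array([283., 222.])]
190 [array([389., 275.]), array([340., 278.]), array([291., 280.]), array([385., 213.]), array([336., 215.]), array([287., 218.])]
200 [array([394., 272.]), array([344., 274.]), array([295., 277.]), array([390., 209.]), array([340., 211.]), array([291., 214.])]
```

View pics/t2.png

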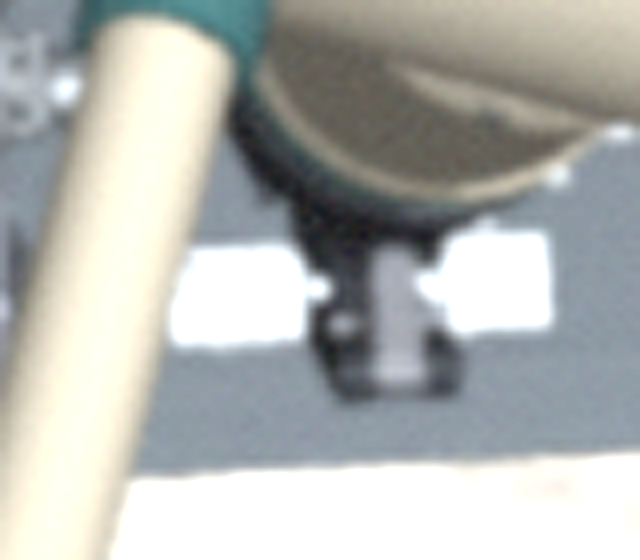

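```bash
python3 - <<'E'
from h import *
from to import W,L
T=get_image("top");S=get_image("side")
def tri(a,b):
    ps=[]
    for im,u in((S,a),(T,b)):
        n=cv2.undistortPoints(np.array(u,float).reshape(1,1,2),im["mtx"],np.array([im["k1"],0,0,0.])).ravel()
        ps.append((np.c_[im["R"],im["t"]],n.reshape(2,1)))
    X=cv2.triangulatePoints(ps[0][0],ps[1][0],ps[0][1],ps[1][1]).ravel(); X=X[:3]/X[3]
    return X,L(X),proj(S,X)-a,proj(T,X)-b
print(tri((235.7,147.9),(319.75,248.1)))
print(tri((250,178),(319.75,247)))
E
```

```text
(array([ 0.47892436, -0.08313779,  0.28075614]), array([-65.10815012,  22.9172292 , 280.75613596]), array([[-0.43865274,  0.06098459]]), array([[ 0.10250659, -0.43897844]]))
(array([ 0.49071617, -0.09202835,  0.22509128]), array([-53.7858926 ,  13.43591535, 225.09127541]), array([[-4.88376044,  0.60296292]]), array([[ 1.23748716, -4.7207199 ]]))
```

```bash
python3 -m jog '[117,0,3,0,0,0,0, 117,0,6,0,0,0,0, 117,0,7.5,0,0,0,0, 117,0,7.5,0,0,0,0]'
python3 to.py 0 22 60
cat > snap.py <<'E'
from h import *
import sys
S=get_image("side"); a=S["color"][170:300,200:340]
a=cv2.resize(a,None,fx=5,fy=5,interpolation=cv2.INTER_CUBIC); a=np.clip(a.astype(float)*1.6,0,255).astype(np.uint8)
cv2.imwrite("pics/%s.png"%sys.argv[1],a)
E
python3 snap.py s3
```

```text
clock: 3.58
position: [0.5429, -0.0783, 0.0739]
ee_rot: [-0.513, 0.514, -0.487, 0.485]
contact_force: [-0.6, -0.6, 0.7]
width: 0.0463
clock 3.575 pos_lock_mm [-1.  24.5 73.9] F [-0.6 -0.6  0.7] w 0.046278271529288574
R [[0.055, -0.002, 0.998], [-0.998, 0.001, 0.055], [-0.001, -1.0, -0.002]]
tool shift cm [0.25 1.38 0.1 ]
1 turn units [ 0.01  0.03 -0.01]
-1 turn units [-1.000e-02 -2.247e+01 -2.000e-02]
lock dirs in tool: x [ 0.004 -0.002  1.   ] y [-1.     0.001  0.004]
```

View pics/s3.png

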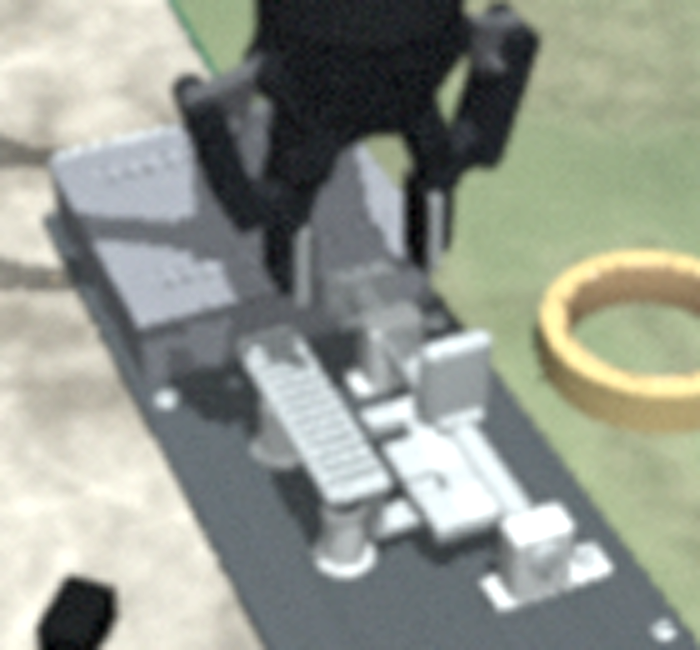

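```bash
python3 - <<'E'
from h import *
from to import L
S=get_image("side")
for px in ((200+302/5,170+305/5),(200+432/5,170+268/5)):
  for z in (74,80,90,100,110): print(px,z,np.round(L(cast(S,[px],z/1000)[0]),1))
E
```

```text
(260.4, 231.0) 74 [-15.1  44.9  74. ]
(260.4, 231.0) 80 [-17.8  38.2  80. ]
(260.4, 231.0) 90 [-22.3  27.   90. ]
(260.4, 231.0) 100 [-26.8  15.8 100. ]
(260.4, 231.0) 110 [-31.3   4.6 110. ]
(286.4, 223.6) 74 [42.6 45.5 74. ]
(286.4, 223.6) 80 [39.3 38.8 80. ]
(286.4, 223.6) 90 [33.7 27.5 90. ]
(286.4, 223.6) 100 [ 28.   16.3 100. ]
(286.4, 223.6) 110 [ 22.4   5.1 110. ]
```

The side view puts the fingertips ~27 mm higher than the TCP reading suggests, while the horizontal position agrees. I'll descend in small steps and check force and image.

```bash
python3 -m jog '[117,0,1,0.1,0,0,0, 117,0,1.5,0.1,0,0,0, 117,0,1.5,0.1,0,0,0]'; python3 -m jog '[117,0,0.5,0,0,0,0, 117,0,1,0,0,0,0, 117,0,1,0,0,0,0]'
python3 to.py 0 22 60
python3 snap.py s4
```

```text
clock: 4.05
position: [0.5441, -0.0782, 0.0592]
ee_rot: [-0.513, 0.514, -0.486, 0.486]
contact_force: [-0.1, 0.4, -0.0]
width: 0.0463
clock: 4.42
position: [0.544, -0.0782, 0.049]
ee_rot: [-0.513, 0.514, -0.486, 0.486]
contact_force: [0.0, -0.8, 0.9]
width: 0.0461
clock 4.425 pos_lock_mm [ 0.1 24.5 49. ] F [ 0.  -0.8  0.9] w 0.04612041194869711
R [[0.055, -0.001, 0.998], [-0.998, 0.0, 0.055], [-0.0, -1.0, -0.001]]
tool shift cm [ 0.25 -1.1  -0.02]
1 turn units [ 0.01  0.03 -0.  ]
-1 turn units [-0.000e+00 -2.247e+01 -1.000e-02]
lock dirs in tool: x [ 0.004 -0.001  1.   ] y [-1.     0.     0.004]
```

View pics/s4.png

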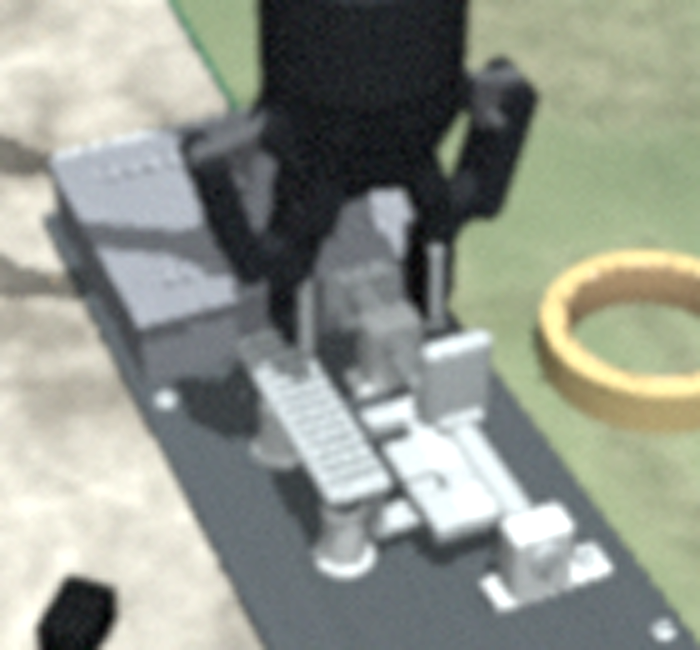

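```bash
python3 -m jog '[117,0,0.5,0,0,0,0, 117,0,1,0,0,0,0, 117,0,1,0,0,0,0]'; python3 -m jog '[117,0,0.4,0,0,0,0, 117,0,0.4,0,0,0,0]';python3 -m jog '[117,0,0.4,0,0,0,0, 117,0,0.4,0,0,0,0]'
python3 snap.py s5
```

```text
clock: 4.85
position: [0.544, -0.0782, 0.039]
ee_rot: [-0.513, 0.514, -0.486, 0.486]
contact_force: [-0.4, 0.6, 0.6]
width: 0.0459
clock: 5.1
position: [0.5442, -0.0783, 0.0353]
ee_rot: [-0.513, 0.514, -0.486, 0.486]
contact_force: [0.1, 0.2, 0.2]
width: 0.0462
clock: 5.35
position: [0.5448, -0.0784, 0.0317]
ee_rot: [0.514, -0.513, 0.486, -0.486]
contact_force: [-0.1, -0.4, 2.7]
width: 0.0465
```

View pics/s5.png

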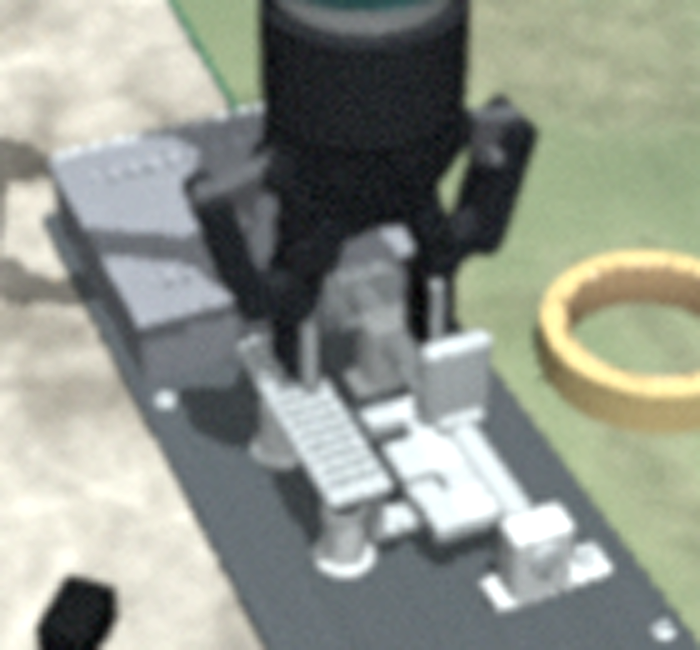

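```bash
python3 -m jog '[117,0,0.4,0,0,0,0, 117,0,0.8,0,0,0,0, 117,0,0.8,0,0,0,0]'; python3 -m jog '[117,0,0.3,0,0,0,0, 117,0,0.3,0,0,0,0]';python3 -m jog '[117,0,0.15,0,0,0,0, 117,0,0.15,0,0,0,0]'
python3 snap.py s6; python3 to.py 0 -16 20
```

```text
clock: 5.78
position: [0.5448, -0.0784, 0.0236]
ee_rot: [0.514, -0.513, 0.486, -0.486]
contact_force: [0.4, 0.6, 6.2]
width: 0.0463
clock: 6.02
position: [0.5448, -0.0784, 0.0227]
ee_rot: [0.514, -0.513, 0.486, -0.486]
contact_force: [-2.3, 0.9, 17.3]
width: 0.0464
clock: 6.28
position: [0.5449, -0.0784, 0.0225]
ee_rot: [0.514, -0.513, 0.485, -0.487]
contact_force: [-4.6, 1.9, 27.4]
width: 0.0465
clock 6.325 pos_lock_mm [ 1.  24.3 22.5] F [-4.6  1.9 27.4] w 0.046284153971510714
R [[0.055, 0.002, 0.998], [-0.998, -0.0, 0.055], [0.001, -1.0, 0.002]]
tool shift cm [ 4.03  0.26 -0.11]
1 turn units [-0.01  0.03  0.  ]
-1 turn units [ 1.000e-02 -2.247e+01  2.000e-02]
lock dirs in tool: x [0.004 0.002 1.   ] y [-1.    -0.001  0.004]
```

View pics/s6.png

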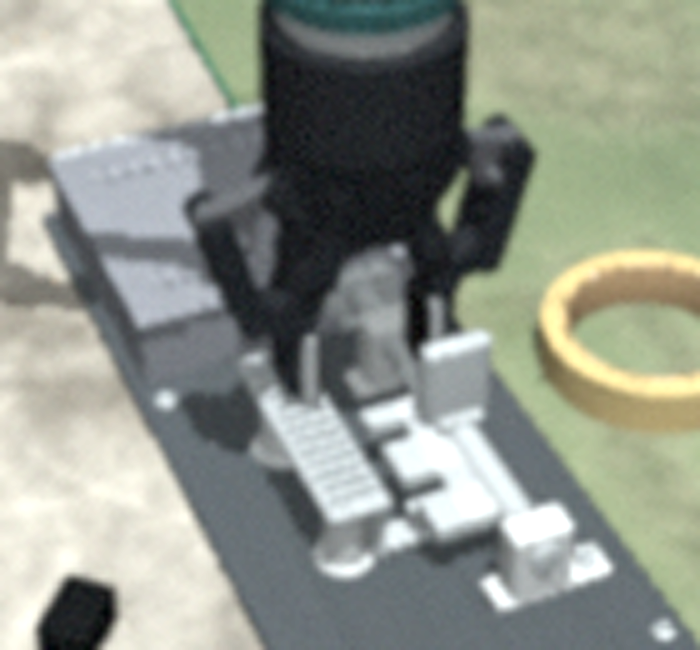

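```bash
python3 -m jog '[117,0.4,-0.05,0,0,0,0, 117,0.8,-0.05,0,0,0,0, 117,1.2,-0.05,0,0,0,0, 117,1.6,-0.05,0,0,0,0, 117,2.0,-0.05,0,0,0,0, 117,2.0,-0.05,0,0,0,0]'
python3 snap.py s7; python3 to.py 0 -16 20
```

```text
clock: 7.08
position: [0.5456, -0.0909, 0.0226]
ee_rot: [0.516, -0.508, 0.491, -0.485]
contact_force: [-1.7, 20.9, 27.4]
width: 0.0459
clock 7.125 pos_lock_mm [ 1.1 11.8 22.6] F [-1.4 21.5 27.1] w 0.04604663541826563
R [[0.049, 0.001, 0.999], [-0.999, 0.013, 0.049], [-0.013, -1.0, 0.002]]
tool shift cm [ 2.78  0.22 -0.11]
1 turn units [-0.01 -0.02 -0.09]
-1 turn units [ 1.400e-01  2.248e+01 -2.000e-02]
lock dirs in tool: x [-0.002  0.002  1.   ] y [-1.     0.013 -0.002]
```

View pics/s7.png

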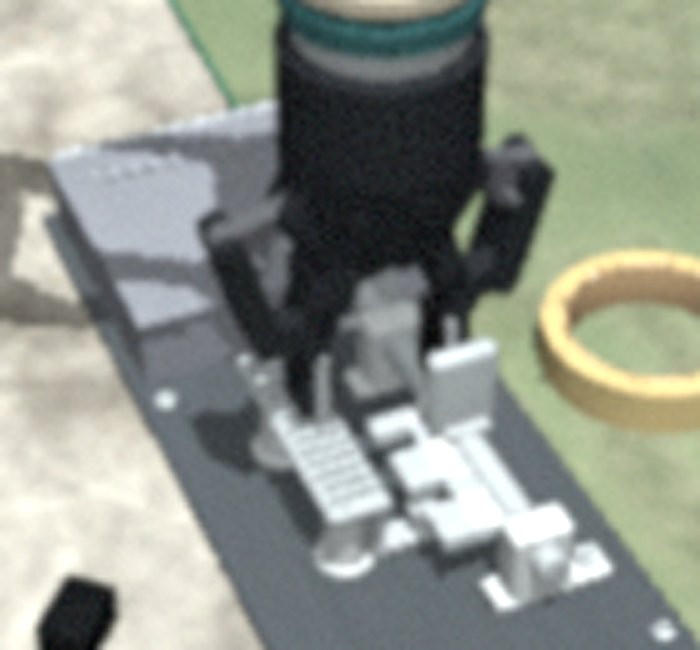

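```bash
python3 -m jog '[117,0.2,-0.1,0,0,0,0, 117,0.5,-0.1,0,0,0,0, 117,0.8,-0.1,0,0,0,0, 117,1.1,-0.1,0,0,0,0, 117,1.4,-0.1,0,0,0,0, 117,1.4,-0.1,0,0,0,0]'
python3 snap.py s8; python3 to.py 0 -16 20
```

```text
clock: 7.88
position: [0.5463, -0.1063, 0.0226]
ee_rot: [0.515, -0.51, 0.49, -0.485]
contact_force: [-0.5, 16.2, 20.2]
width: 0.0463
clock 7.925 pos_lock_mm [ 1.  -3.7 22.6] F [-0.9 16.7 19.5] w 0.046234897340415415
R [[0.05, 0.001, 0.999], [-0.999, 0.01, 0.05], [-0.01, -1.0, 0.001]]
tool shift cm [ 1.23  0.25 -0.1 ]
1 turn units [-0.01 -0.01 -0.07]
-1 turn units [ 1.100e-01  2.249e+01 -1.000e-02]
lock dirs in tool: x [-0.001  0.001  1.   ] y [-1.     0.01  -0.001]
```

View pics/s8.png

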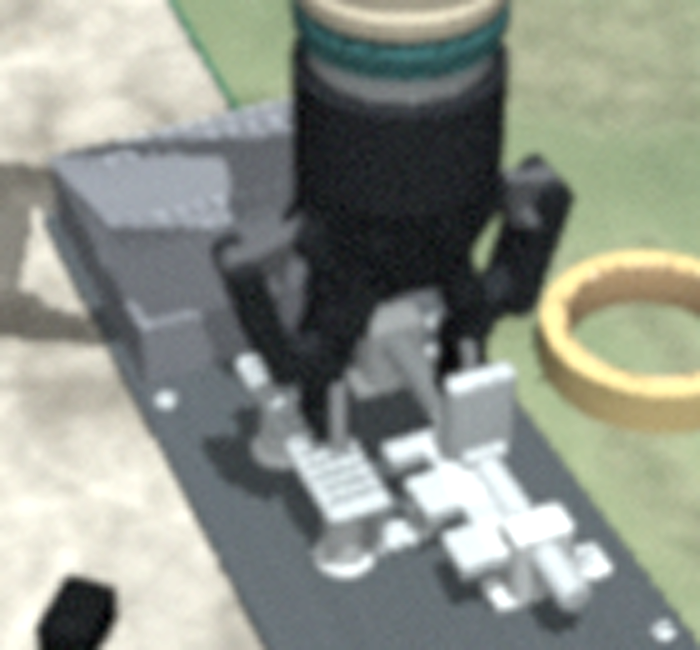

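```bash
python3 -m jog '[117,0.3,0,0,0,0,0, 117,0.6,0,0,0,0,0, 117,0.8,0,0,0,0,0, 117,1.0,0,0,0,0,0, 117,1.0,0,0,0,0,0]'; python3 -m jog '[117,0.2,0,0,0,0,0, 117,0.2,0,0,0,0,0]'; python3 -m jog '[117,0.2,0,0,0,0,0, 117,0.2,0,0,0,0,0]'
python3 snap.py s9; python3 to.py 0 -16 20
```

```text
clock: 8.55
position: [0.5468, -0.1167, 0.0226]
ee_rot: [0.515, -0.51, 0.489, -0.485]
contact_force: [-0.4, 15.3, 20.4]
width: 0.0463
clock: 8.8
position: [0.5469, -0.1174, 0.0226]
ee_rot: [0.515, -0.509, 0.49, -0.485]
contact_force: [-0.5, 19.5, 20.8]
width: 0.0461
clock: 9.05
position: [0.5469, -0.1173, 0.0226]
ee_rot: [0.516, -0.508, 0.491, -0.484]
contact_force: [-0.0, 25.1, 22.0]
width: 0.0466
clock 9.1 pos_lock_mm [  1.  -14.7  22.6] F [ 0.1 24.3 22.2] w 0.04646292917075454
R [[0.05, 0.0, 0.999], [-0.999, 0.015, 0.05], [-0.015, -1.0, 0.001]]
tool shift cm [ 0.13  0.26 -0.1 ]
1 turn units [-0.01 -0.01 -0.11]
-1 turn units [ 1.700e-01  2.249e+01 -1.000e-02]
lock dirs in tool: x [-0.001  0.001  1.   ] y [-1.     0.015 -0.001]
```

View pics/s9.png

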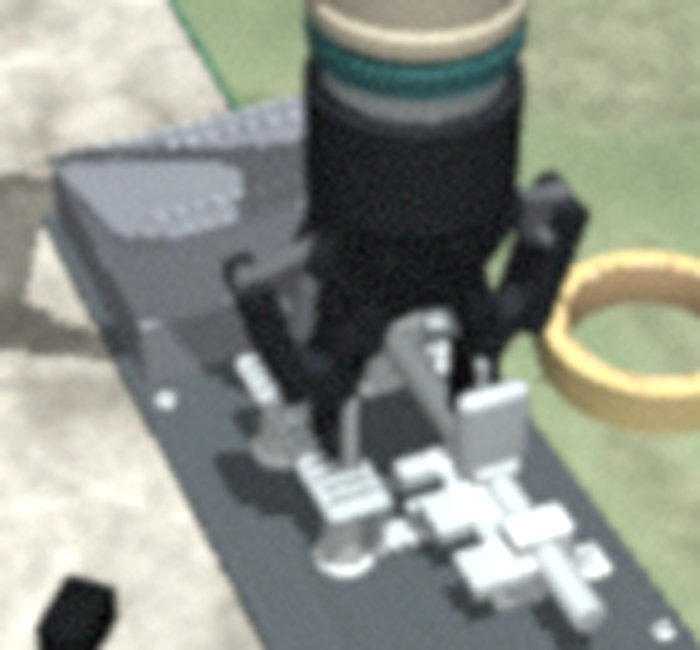

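```bash
python3 -m jog '[117,-0.4,0,0,0,0,0, 117,-0.4,-0.3,0,0,0,0, 117,-0.4,-0.7,0,0,0,0, 117,-0.5,-1.1,0,0,0,0, 117,-0.6,-1.5,0,0,0,0, 117,-0.6,-1.5,0,0,0,0]'
python3 to.py 0 -10 50;python3 snap.py s10
```

```text
clock: 9.85
position: [0.5451, -0.1179, 0.0346]
ee_rot: [0.514, -0.513, 0.488, -0.484]
contact_force: [-0.5, 7.0, 0.3]
width: 0.0464
clock 9.85 pos_lock_mm [ -0.8 -15.2  34.6] F [-0.5  7.   0.3] w 0.046404793840496186
R [[0.055, -0.003, 0.998], [-0.998, 0.004, 0.055], [-0.004, -1.0, -0.003]]
tool shift cm [-0.53 -1.54  0.07]
1 turn units [ 0.02  0.03 -0.03]
-1 turn units [ -0.05 -22.47  -0.04]
lock dirs in tool: x [ 0.004 -0.003  1.   ] y [-1.     0.004  0.004]
```

View pics/s10.png

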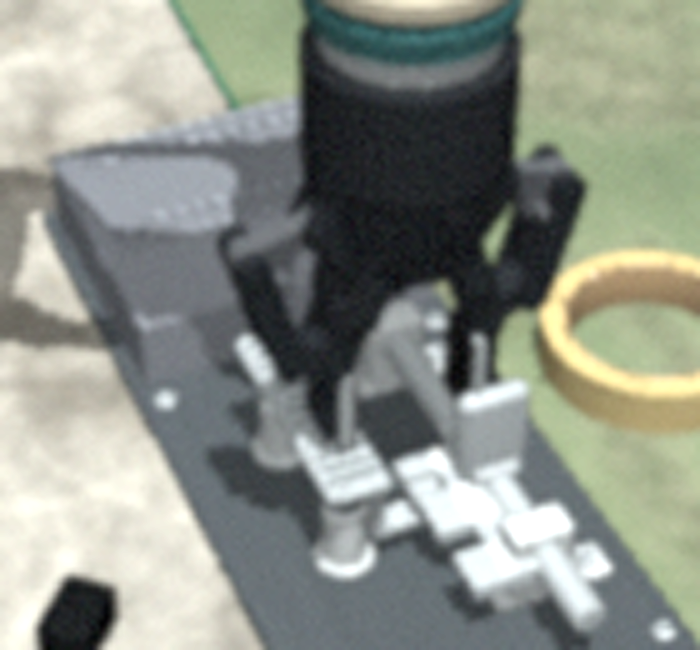

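```bash
python3 -m jog '[117,-0.4,-0.2,0,0,0,0, 117,-0.9,-0.3,0,0,0,0, 117,-0.9,-1.5,0,0,0,0, 117,-0.9,-3.5,0,0,0,0, 117,-0.9,-7,0,0,0,0, 117,-0.9,-12,0,0,0,0, 117,-0.9,-18,0,0,0,0, 117,-0.9,-22,0,0,0,0, 117,-0.9,-22,0,0,0,0]'
python3 to.py 0 -10 50
python3 - <<'E'
from h import *
for n in ("side","top"):
    cv2.imwrite(f"pics/{n}9.png",cv2.resize(get_image(n)["color"][140:345,160:420],None,fx=3,fy=2.9,interpolation=cv2.INTER_CUBIC))
E
```

```text
clock: 11.02
position: [0.5485, -0.1123, 0.2607]
ee_rot: [0.515, -0.512, 0.483, -0.489]
contact_force: [-0.1, -0.4, 0.3]
width: 0.0467
clock 11.025 pos_lock_mm [  2.8  -9.8 260.7] F [-0.1 -0.4  0.3] w 0.046653177970269244
R [[0.055, 0.009, 0.998], [-0.998, -0.004, 0.055], [0.004, -1.0, 0.009]]
tool shift cm [-0.06 21.06 -0.48]
1 turn units [-0.07  0.03  0.03]
-1 turn units [  0.05 -22.47   0.1 ]
lock dirs in tool: x [0.004 0.009 1.   ] y [-1.    -0.004  0.004]
```

View pics/side9.png

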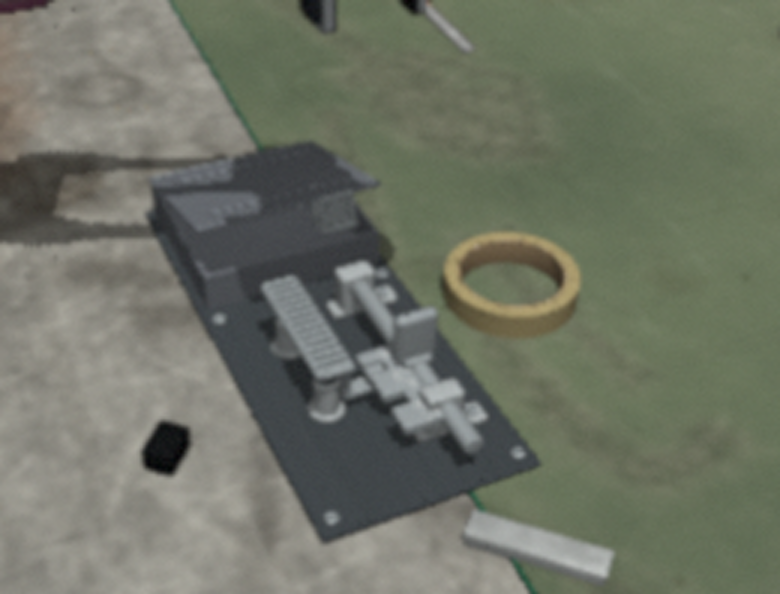

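View pics/top9.png

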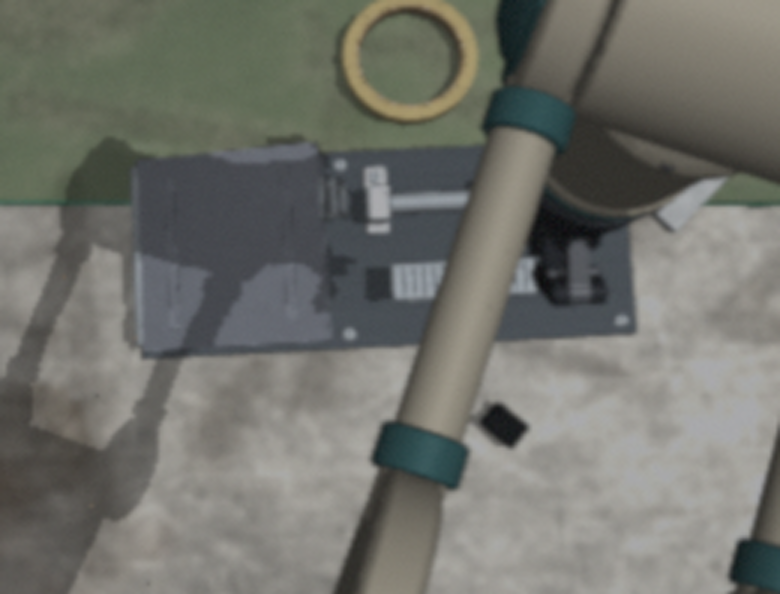

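```bash
python3 - <<'E'
from h import *
from to import W
S=get_image("side")
f=lambda X: np.round((proj(S,W(X))[0]-[160,140]+.5)*[3,2.9]-.5)
for b in (0,24,28,32): print("bolt",b,[f((x,y-b,75)) for x in (15,45) for y in (5,-5)])
for z in (48,53,58): print("catch",z,f((-17,-45,z)),f((-43,-45,z)))
a=cv2.imread("pics/side0.png").astype(int); d=np.abs(a-S["color"]).max(2)
for n,(u,v,w,h) in dict(block=(205,283,22,22),tape=(305,215,50,42),offcut=(312,312,55,30)).items(): print(n,(d[v:v+h,u:u+w]>30).sum())
print(get_state()["clock"])
E
```

```text
bolt 0 [array([369., 287.]), array([375., 296.]), array([410., 275.]), array([417., 284.])]
bolt 24 [array([385., 309.]), array([391., 318.]), array([427., 297.]), array([434., 306.])]
bolt 28 [array([387., 313.]), array([394., 322.]), array([430., 300.]), array([437., 310.])]
bolt 32 [array([390., 316.]), array([397., 326.]), array([432., 304.]), array([440., 313.])]
catch 48 [355. 378.] [317. 390.]
catch 53 [355. 373.] [317. 384.]
catch 58 [355. 367.] [317. 379.]
block 0
tape 1
offcut 0
11.175
```

```bash
python3 -c "
from rig import *
sign_off()"
```

```text
the job is handed in; nothing more can be done
```

The lock box is unlocked and I've handed the job in. It took about 11 s of the 45 s allowed, and `sign_off()` gives no verdict.

**What I did:** With the jaws about 46 mm apart, one fingertip pressed the catch plate down to its stop. The reading was 17–27 N, against about 7 N from the spring alone. Keeping it pressed, I slid the other fingertip 39 mm, drawing the bolt back to its stop. At the stop the tool no longer moved and the push rose from 15 to 25 N. I then lifted off so the catch could rise, backed away from the tab and raised the arm clear.

**Last checks:**
- **Bolt:** in the side view the tab sits where I'd expect it for about 30–32 mm of travel. The image alone can't tell that from the full 32 mm; the stop in the force readings is the stronger evidence.
- **Catch and lid:** the catch plate is back up at its 58 mm height and the lid stands ajar. I did not measure the lid angle.
- **Loose things:** the block, tape and offcut look unchanged from the first side picture.
- **Contact:** the arm is well clear, with the force reading close to zero.

**What disagreed:** the fingertips were about 27 mm higher than the TCP reading implied, both in the camera view and when they touched the plate. I went down by picture and force instead of the TCP height.

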